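Put the forming tools back in their nests

ROBOT

A 6-joint arm with a two-finger parallel gripper is mounted at the origin on the work surface. World frame = base frame: x ahead of the robot, y to its left, z up, the work surface at z = 0. Lengths are in m, angles in rad, forces in N, time in s.
With the tool pointing down it reaches from about 0.3 to 0.75 m from the base axis. Payload 8.5 kg.
Tool frame: the origin (TCP) lies at the very end of the fingers, on their centre line; the grasp point (between the pads) lies 19 mm behind it; z points along the fingers, y is the line along which they close (so a half turn about z gives the same grasp; the last joint's range is limited). The gripper opens to 85 mm and grips with 20 to 120 N. Pads are 22 mm wide; open, the fingers measure 114 mm over their backs; the gripper's body (76 mm by 85 mm) begins 54 mm behind the grasp point. The pads swing forward as they close: fully open they stand 13 mm farther back than shut.
Start: joints at [-1.488, 0.381, 1.297, -0, 1.464, -0.215], TCP at [0.161, -0.526, 0.231] pointing down, gripper open.
Joint ranges: [-3.11, 3.11], [-0.89, 2.33], [0.22, 2.48], [-1.42, 4.56], [0.17, 2.85], [-2.88, 2.88]. Speed limits (rad/s): [2.39, 2.39, 3.14, 3.14, 3.14, 3.14].

INTERFACE

Orientations are given as a 3x3 rotation matrix whose columns are the frame's x, y, z axes.
In Python, from cell import manip gives the robot as it stands. The module is installed in compiled form; this text tells all that it offers.
- The arm moves only by the tool carry_out, never from a script. Its argument "motion" is a list of rows, each a list of 5 numbers: the shift along the tool's x, y, z normalised to -1 to 1, where 1 is 0.75 m, then the turn about the tool's z normalised to -1 to 1, where 1 is 45 degrees, then the opening, from 0 (shut) to 1 (fully open). In form: [[dx, dy, dz, turn, jaw], ...]. A call has 1 to 5 rows; each row is the pose to reach, as a shift and turn from the pose commanded when the call began, along the tool's axes at that moment; what a row does not reach only later rows make up. A row lasts 1/8 s, in which the tool goes at most 62.5 mm and 10.7 degrees, less where a joint would pass 70% of its speed; a pose out of reach is approached as far as the arm can. A call with a number of a shift or a turn outside -1 to 1 is refused whole. A call with a gripper value outside its range is refused whole. The fingers move at their own pace and stop on an object; "grip_force" is the grip in N (left out, the last holds). Time passes only in rows, so rows that repeat a pose let the fingers close. It gives the time, the measured TCP pose, the force, the opening and the grip force at its end, in the units of the state.
- manip.sense(): the state, without advancing time (a new reading comes with each control period).
- manip.snapshot(name): name is "scene" or "side" or "wrist"; returns the picture (420x560x3 uint8, red, green, blue); there is no depth.
- manip.camera_params(name): a dict with "fx", "fy", "cx", "cy" (pixels), "position" and "rotation" of the camera in the world. Camera axes: x right, y down, z forward; pixel columns grow to the right and rows downward; lengths in m; the calibration is good to about 2 mm. A picture is of the moment at which its call begins: read the wrist's pose just before it. camera_params takes no time and is no camera call; for the wrist camera it gives the pose at the moment of the call.
- manip.sign_off(): hands the job in; it is judged then, once.
The state is a dict: "time": time; "joint_pos": joint angles; "dq": joint speeds; "joint_efforts": joint torques, N m; "ee_pos": TCP position; "tool_rot": TCP orientation; "ft_force": force on the tool from outside, world axes, zero at the start; "torque": the same for the moment, N m; "gripper_width": finger opening in m; "gripper_force": force on a finger pad.
Only numpy, scipy, OpenCV 4.12 (cv2) and the standard library are available. Lean on these libraries where they do the work, as an engineer would, in place of code of your own. Each camera call takes 0.05 s, during which the arm holds its last target. There are 200 camera calls.

TASK

Clear up the metalworker's bench: put each of the four steel forming tools upright into the wooden nest whose recess matches its footprint (the round bench block in the large round one, the mushroom stake in the small round one, the dapping block in the square one, the grooved swage block in the oblong one), so that each stands flat on the felt inside the recess. Set the tools down rather than dropping them, and leave the small amber jar standing where it is.

Things in the scene. Friction and masses are not known exactly. Their poses are not given: they have to be found in the camera images.
- round_block: Round bench block: a plain solid steel disc, 62 mm across and 30 mm high, about 0.7 kg, loose, lying flat. Origin: centre of its underside; z up.
- dapping_block: Dapping block: a squat steel block with a 42 x 42 mm square plan, 36 mm high, dark round marks (dimples, flush, do not matter for gripping) on its top and sides, about 0.5 kg, loose. Origin: centre of its underside; z up. x and y are square to its side faces.
- swage_block: Grooved swage block: an oblong steel bar 76 mm long (along its x), 28 mm wide (along its y) and 30 mm high, with open grooves 8 mm deep crossing its top from side to side; the sides are solid up to 22 mm; about 0.45 kg, loose. Best gripped across its 28 mm width at mid-length. Origin: centre of its underside; z up.
- mushroom_stake: Mushroom stake: a small steel stake standing upright, with a round foot 44 mm across and 14 mm high, a neck 18 mm across, and a head 40 mm across whose straight side runs from 30 to 44 mm above the underside, domed on top to 55 mm; about 0.32 kg, loose. Grip it by the head. Origin: centre of its underside; z up. Round about z.
- nest_large_round: Large round nest: a pale wooden block 94 x 94 mm with one round recess 78 mm across. Fixed to the bench, 14 mm high, with a recess 8 mm deep whose grey felt floor lies 6 mm above the bench; the recess walls are vertical. Origin: centre of the underside, on the bench, below the middle of the recess; z up.
- nest_small_round: Small round nest: a pale wooden block 74 x 74 mm with one round recess 58 mm across. Fixed to the bench, 14 mm high, with a recess 8 mm deep whose grey felt floor lies 6 mm above the bench; the recess walls are vertical. Origin: centre of the underside, on the bench, below the middle of the recess; z up.
- nest_square: Square nest: a pale wooden block 74 x 74 mm with one square recess 58 x 58 mm, its sides along its x and y. Fixed to the bench, 14 mm high, with a recess 8 mm deep whose grey felt floor lies 6 mm above the bench; the recess walls are vertical. Origin: centre of the underside, on the bench, below the middle of the recess; z up.
- nest_oblong: Oblong nest: a pale wooden block 108 mm (x) by 60 mm (y) with one oblong recess 92 mm (x) by 44 mm (y). Fixed to the bench, 14 mm high, with a recess 8 mm deep whose grey felt floor lies 6 mm above the bench; the recess walls are vertical. Origin: centre of the underside, on the bench, below the middle of the recess; z up.
- flux_jar: Small amber glass jar with a black cap, 30 mm across, 48 mm high, 60 g, standing loose among the tools; to be left standing. Origin: centre of its underside; z up.
Things that resemble listed ones, but are neither listed nor needed, are in the scene too. What is shaped like the mushroom_stake but blue or turquoise is not meant.

How it is judged:
At the end, for the whole second after the job is handed in: Each tool stands upright (within 0.08 rad), at rest and let go, on the floor of the recess of its own nest: its origin within 13 mm (horizontally) of the nest's origin and less than 10 mm above the nest's underside (6 mm when seated) (horizontal distance between round_block and nest_large_round below 0.013 m and z of round_block in the frame of nest_large_round below 0.01 m and angle between each of round_block, dapping_block, swage_block, mushroom_stake's own z axis and vertical below 0.08 rad and linear speed of each of round_block, dapping_block, swage_block, mushroom_stake below 0.01 m/s and horizontal distance between dapping_block and nest_square below 0.013 m and z of dapping_block in the frame of nest_square below 0.01 m and horizontal distance between swage_block and nest_oblong below 0.013 m and z of swage_block in the frame of nest_oblong below 0.01 m and horizontal distance between mushroom_stake and nest_small_round below 0.013 m and z of mushroom_stake in the frame of nest_small_round below 0.01 m); the robot touches nothing.
It fails at once if the round block is dropped (falls freely about 25 mm or more) (linear speed of round_block above 0.7 m/s and contact force between the fingers and round_block below 0.05 N).
It fails at once if the dapping block is dropped (falls freely about 25 mm or more) (linear speed of dapping_block above 0.7 m/s and contact force between the fingers and dapping_block below 0.05 N).
It fails at once if the swage block is dropped (falls freely about 25 mm or more) (linear speed of swage_block above 0.7 m/s and contact force between the fingers and swage_block below 0.05 N).
It fails at once if the mushroom stake is dropped (falls freely about 25 mm or more) (linear speed of mushroom_stake above 0.7 m/s and contact force between the fingers and mushroom_stake below 0.05 N).
It fails at once if the small amber jar is knocked over or pushed more than 30 mm (distance of flux_jar from where it was at the start of the episode above 0.03 m or angle between flux_jar's own z axis and vertical above 0.4 rad).
It also fails if it takes over 112 s, if anything falls off the work surface, if the arm or the gripper's body presses on something with over 40 N, if the wrist force passes 120 N, or if a joint passes its speed limit or range.

## Working session

There is one attempt and no reset: what is moved stays moved. The work goes in short steps, Python scripts to look and compute and a tool call to move; the robot and the scene stay as the last step left them, time stands still between calls to the robot, and variables do not carry over. Pictures are saved under pics/ and viewed, at most 18 in all, crops included, and the job is handed in when it is done.

Besides the shell and the picture viewer there is one more tool, called after "Emit:" as name(argument=value, ...), one argument or row to a line, values as JSON. carry_out: Moves the arm, as the interface text tells. Its arguments: {"type":"object","properties":{"motion":{"type":"array","items":{"type":"array","items":{"type":"number","minimum":-1,"maximum":1}}},"grip_force":{"type":"number"}},"required":["motion"]}

```bash
mkdir -p pics; cat > h.py <<'E'
from cell import manip
import numpy as np, cv2
def snap(cam,fn):
    p=manip.camera_params(cam); im=manip.snapshot(cam)
    cv2.imwrite('pics/'+fn+'.png',im[:,:,::-1]); np.savez('pics/'+fn+'.npz',im=im,**{k:np.array(v) for k,v in p.items()})
    return im,p
def load(fn):
    d=np.load('pics/'+fn+'.npz'); return d['im'],{k:d[k] for k in d.files}
def ray(p,uv,z):
    uv=np.atleast_2d(uv).astype(float)
    d=np.c_[(uv[:,0]-p['cx'])/p['fx'],(uv[:,1]-p['cy'])/p['fy'],np.ones(len(uv))]@np.array(p['rotation']).T
    o=np.array(p['position']); return o+d*((z-o[2])/d[:,2])[:,None]
E
python3 - <<'E'
from h import *
np.set_printoptions(precision=4,suppress=True)
s=manip.sense(); print(s)
for c in ['scene','side','wrist']:
    im,p=snap(c,c+'0'); print(c,p)
E
```

```text
{'time': 0.0, 'joint_pos': array([-1.4883,  0.3812,  1.2983,  0.    ,  1.4636, -0.2153]), 'dq': array([ 0.0012, -0.0015, -0.0016, -0.0001, -0.0006, -0.0007]), 'joint_efforts': array([ -0.0006, -44.8475, -23.1281,  -0.0002,   0.0047,   0.    ]), 'ee_pos': array([ 0.1613, -0.5255,  0.2307]), 'tool_rot': array([[ 0.956 ,  0.2934, -0.0001],
       [ 0.2934, -0.956 ,  0.0015],
       [ 0.0003, -0.0014, -1.    ]]), 'ft_force': array([-0.1675, -0.1741,  0.2877]), 'torque': array([-0.0156,  0.0108,  0.0257]), 'gripper_force': 0.0, 'gripper_width': 0.08519832394284846}
scene {'fx': 505.75259917502365, 'fy': 505.75259917502365, 'cx': 289.18179276196776, 'cy': 209.99954479158012, 'position': array([0.994 , 0.6932, 0.793 ]), 'rotation': array([[-0.8381,  0.3551, -0.414 ],
       [ 0.5454,  0.544 , -0.6376],
       [-0.0012, -0.7603, -0.6496]])}
side {'fx': 418.361436559891, 'fy': 418.361436559891, 'cx': 279.1202531252805, 'cy': 211.6613283856758, 'position': array([0.4077, 0.6993, 0.5864]), 'rotation': array([[-0.9856, -0.1076,  0.1305],
       [-0.1686,  0.5621, -0.8097],
       [ 0.0138, -0.82  , -0.5722]])}
wrist {'fx': 375.49269002846336, 'fy': 375.49269002846336, 'cx': 284.4924229616502, 'cy': 209.67610957149992, 'position': array([ 0.2427, -0.5008,  0.3733]), 'rotation': array([[ 0.2936, -0.9028, -0.3144],
       [-0.9559, -0.278 , -0.0945],
       [-0.0021,  0.3282, -0.9446]])}
```

View pics/scene0.png

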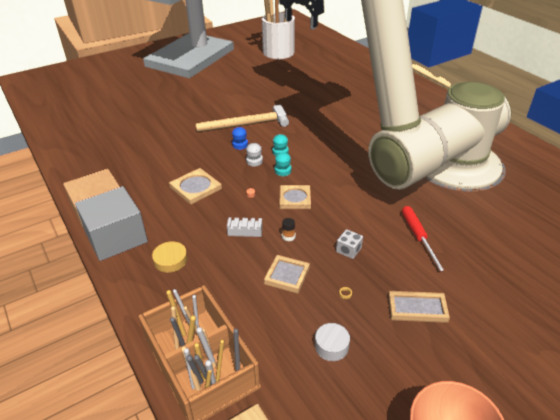

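View pics/side0.png

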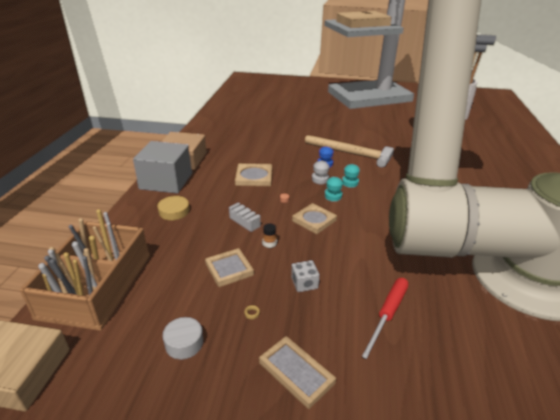

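The scene view shows these tools: round block (332,342), dapping block (349,243), swage (245,227) and the silver stake (254,153) among the blue and turquoise decoys. The nests are large round (195,185), small round (295,197), square (287,273) and oblong (418,306), and the jar is at (288,230). The side view agrees. Next I'll work out rough positions from both views.

```bash
python3 - <<'E'
from h import *
np.set_printoptions(precision=3,suppress=True)
_,a=load('scene0');_,b=load('side0')
for n,u,v,z in [('nLR',(195,184),(254,173),.012),('nSR',(295,196),(314,217),.012),('nSQ',(288,272),(229,266),.012),('nOB',(418,305),(296,369),.012),
 ('round',(332,337),(183,332),.03),('dap',(350,237),(305,270),.03),('swage',(245,227),(245,216),.02),('stake',(254,148),(321,165),.045),('blue',(240,132),(327,153),.045),('tq1',(281,140),(352,170),.045),('tq2',(284,158),(335,183),.045),('jar',(289,224),(270,230),.045),('orange',(251,193),(285,198),.005),('brass',(170,250),(173,205),.02),('ring',(346,293),(252,312),.003)]:
    print(n,ray(a,u,z)[0,:2],ray(b,v,z)[0,:2])
E
```

```text
nLR [ 0.641 -0.289] [ 0.638 -0.284]
nSR [ 0.455 -0.11 ] [ 0.454 -0.107]
nSQ [0.607 0.092] [0.606 0.094]
nOB [0.441 0.303] [0.44  0.304]
round [0.635 0.28 ] [0.631 0.281]
dap [0.446 0.093] [0.452 0.097]
swage [ 0.617 -0.071] [ 0.612 -0.07 ]
stake [ 0.457 -0.305] [ 0.457 -0.305]
blue [ 0.45  -0.395] [ 0.447 -0.379]
tq1 [ 0.376 -0.299] [ 0.374 -0.293]
tq2 [ 0.415 -0.222] [ 0.414 -0.217]
jar [ 0.544 -0.001] [0.539 0.004]
orange [ 0.536 -0.187] [ 0.536 -0.186]
brass [ 0.789 -0.095] [ 0.792 -0.082]
ring [0.535 0.196] [0.535 0.196]
```

View pics/wrist0.png

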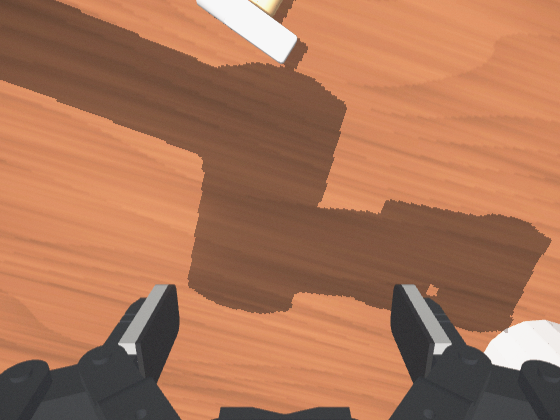

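The first wrist picture shows only bare bench and the hammer head. The scene and side positions agree to a few mm. I'll move over the bench next for wrist views from above.

Emit:
carry_out(
  motion=[
    [0.075, -0.035, 0, 0.2, 1],
    [0.15, -0.07, 0, 0.38, 1],
    [0.22, -0.105, 0, 0.38, 1],
    [0.29, -0.14, 0, 0.38, 1],
    [0.29, -0.14, 0, 0.38, 1],
  ],
)

```text
time: 0.78
ee_pos: [0.3405, -0.3589, 0.2314]
tool_rot: [[1.0, 0.005, 0.0], [0.005, -1.0, 0.001], [0.0, -0.001, -1.0]]
ft_force: [-1.2, -0.7, 0.5]
gripper_width: 0.0855
gripper_force: 0.0
```

```bash
python3 - <<'E'
from h import *
np.set_printoptions(precision=4,suppress=True)
s=manip.sense();print(s['time'],s['ee_pos'],s['tool_rot'])
E
```

```text
0.775 [ 0.3405 -0.3589  0.2314] [[ 1.      0.0046  0.0002]
 [ 0.0046 -1.      0.0006]
 [ 0.0002 -0.0006 -1.    ]]
```

Emit:
carry_out(
  motion=[
    [0.06, -0.046, 0, 0, 1],
    [0.12, -0.092, 0, 0, 1],
    [0.18, -0.14, 0, 0, 1],
    [0.24, -0.185, 0, 0, 1],
    [0.24, -0.185, 0, 0, 1],
  ],
)

```text
time: 1.4
ee_pos: [0.5203, -0.2215, 0.2306]
tool_rot: [[1.0, 0.003, -0.0], [0.003, -1.0, 0.001], [-0.0, -0.001, -1.0]]
ft_force: [-0.6, -1.4, 0.1]
gripper_width: 0.0851
gripper_force: 0.0
```

```bash
python3 -c "
from h import *
snap('wrist','w1');print(manip.sense()['ee_pos'])"
```

```text
[ 0.51900533 -0.22276311  0.23068509]
```

Emit:
carry_out(
  motion=[
    [0, -0.08, 0, 0, 1],
    [0, -0.16, 0, 0, 1],
    [0, -0.24, 0, 0, 1],
    [0, -0.32, 0, 0, 1],
    [0, -0.4, 0, 0, 1],
  ],
)

```text
time: 2.08
ee_pos: [0.5184, 0.077, 0.2314]
tool_rot: [[1.0, -0.003, 0.0], [-0.003, -1.0, -0.0], [0.0, 0.0, -1.0]]
ft_force: [1.7, -1.2, -0.8]
gripper_width: 0.0856
gripper_force: 0.0
```

Emit:
carry_out(
  motion=[
    [0, -0.03, 0, 0, 1],
    [0, -0.03, 0, 0, 1],
  ],
)

```text
time: 2.33
ee_pos: [0.5186, 0.0992, 0.2313]
tool_rot: [[1.0, -0.0, -0.0], [-0.0, -1.0, -0.0], [-0.0, 0.0, -1.0]]
ft_force: [0.9, 0.2, 0.4]
gripper_width: 0.085
gripper_force: 0.0
```

```bash
python3 -c "
from h import *
snap('wrist','w2');print(manip.sense()['ee_pos'])"
```

```text
[0.51872078 0.09830652 0.2312776 ]
```

View pics/w1.png

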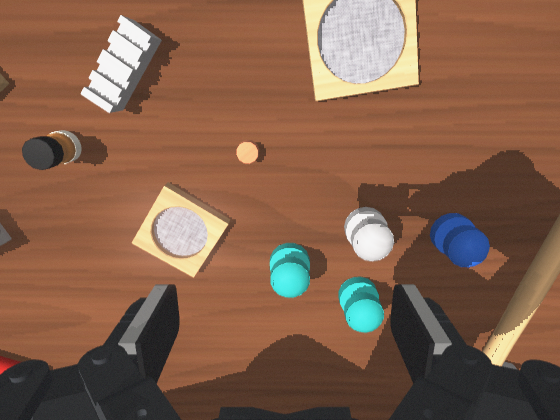

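View pics/w2.png

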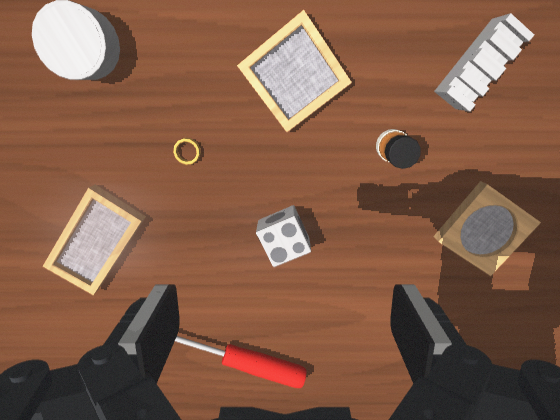

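In w1 the swage is at (120,62), the large-round felt at (362,38), the small-round felt at (180,231), and the stake's head at (373,240) with its foot at (365,228). In w2 the round block's top is at (70,40), the square felt at (295,72), the oblong felt at (97,237), and the dapping block's top at (284,244). I'll measure them with masks and cast rays.

```bash
cat > m.py <<'E'
from h import *
def comp(im,seed,vlo,vhi=255,smax=60,r=3):
    hsv=cv2.cvtColor(im,cv2.COLOR_RGB2HSV)
    m=((hsv[...,1]<smax)&(hsv[...,2]>=vlo)&(hsv[...,2]<=vhi)).astype(np.uint8)
    m=cv2.morphologyEx(m,cv2.MORPH_CLOSE,np.ones((r,r),np.uint8))
    n,l,st,c=cv2.connectedComponentsWithStats(m); ys,xs=np.nonzero(l>0)
    i=np.argmin((xs-seed[0])**2+(ys-seed[1])**2); mm=(l==l[ys[i],xs[i]]).astype(np.uint8)
    c=max(cv2.findContours(mm,cv2.RETR_EXTERNAL,cv2.CHAIN_APPROX_NONE)[0],key=cv2.contourArea)
    return c[:,0,:]
def rect(im,p,seed,z,vlo,vhi=255,smax=60,r=3):
    c=comp(im,seed,vlo,vhi,smax,r); w=ray(p,c,z)[:,:2]
    (cx,cy),(a,b),ang=cv2.minAreaRect((w*1000).astype(np.float32))
    if a<b: a,b=b,a; ang+=90
    (ux,uy),R=cv2.minEnclosingCircle((w*1000).astype(np.float32))
    return dict(rect=(round(cx,1),round(cy,1)),size=(round(a,1),round(b,1)),ang=round(ang%180,1),circ=(round(ux,1),round(uy,1),round(R,1)),n=len(c),px=(c.min(0).tolist(),c.max(0).tolist()))
E
python3 - <<'E'
from m import *
I1,P1=load('w1'); I2,P2=load('w2')
for n,I,P,s,z,v,r in [('nLR',I1,P1,(362,38),.010,90,3),('nSR',I1,P1,(180,231),.010,90,3),('nSR2',I2,P2,(488,230),.010,60,3),('nSQ',I2,P2,(295,72),.010,90,3),('nOB',I2,P2,(97,237),.010,90,3),
 ('round',I2,P2,(70,40),.03,190,3),('dap',I2,P2,(284,244),.036,150,9),('swage1',I1,P1,(120,62),.03,200,9),('swage2',I2,P2,(488,60),.03,200,9),('stake',I1,P1,(373,240),.044,150,3)]:
    print(n,rect(I,P,s,z,v,r=r))
for n,u in [('dap top',[(257,237),(299,222),(311,251),(274,267)])]: w=ray(P2,u,.036)[:,:2]; print(n,w.round(4),w.mean(0),np.linalg.norm(w-np.roll(w,-1,0),axis=1))
E
python3 -c "
import cv2
a=cv2.imread('pics/w2.png');b=cv2.imread('pics/w1.png')
f=lambda i,x,y,w,h:cv2.resize(i[y:y+h,x:x+w],(400,300),interpolation=cv2.INTER_CUBIC)
cv2.imwrite('pics/c1.png',cv2.vconcat([cv2.hconcat([f(a,220,180,120,90),f(b,310,195,120,90)]),cv2.hconcat([f(a,425,5,120,110),f(a,20,0,120,90)])]))"
```

```text
nLR {'rect': (636.9, -287.5), 'size': (76.3, 69.8), 'ang': 84.5, 'circ': (636.5, -282.6, 44.8), 'n': 294, 'px': ([313, 0], [404, 83])}
nSR {'rect': (454.5, -112.5), 'size': (55.3, 54.0), 'ang': 21.8, 'circ': (454.9, -112.9, 28.4), 'n': 143, 'px': ([154, 207], [207, 255])}
nSR2 {'rect': (454.4, -111.7), 'size': (54.4, 54.0), 'ang': 97.7, 'circ': (454.8, -111.3, 28.4), 'n': 144, 'px': ([460, 205], [513, 254])}
nSQ {'rect': (608.1, 90.5), 'size': (57.7, 57.5), 'ang': 127.0, 'circ': (608.1, 90.5, 39.7), 'n': 205, 'px': ([251, 26], [337, 118])}
nOB {'rect': (440.7, 302.3), 'size': (87.9, 42.8), 'ang': 143.7, 'circ': (440.9, 302.1, 48.0), 'n': 192, 'px': ([57, 200], [130, 281])}
round {'rect': (633.9, 280.6), 'size': (60.3, 59.7), 'ang': 125.9, 'circ': (634.4, 280.7, 30.6), 'n': 215, 'px': ([32, 0], [105, 78])}
dap {'rect': (452.9, 100.7), 'size': (42.6, 41.6), 'ang': 24.3, 'circ': (452.8, 100.6, 28.7), 'n': 144, 'px': ([256, 216], [310, 266])}
swage1 {'rect': (615.0, -76.4), 'size': (76.2, 30.6), 'ang': 144.7, 'circ': (615.8, -75.5, 40.2), 'n': 242, 'px': ([81, 15], [149, 112])}
swage2 {'rect': (616.6, -74.2), 'size': (75.9, 30.7), 'ang': 144.7, 'circ': (616.0, -75.2, 39.9), 'n': 244, 'px': ([447, 14], [533, 110])}
stake {'rect': (466.1, -301.2), 'size': (57.9, 39.5), 'ang': 32.0, 'circ': (466.3, -301.5, 29.0), 'n': 188, 'px': ([344, 209], [393, 260])}
dap top [[0.4577 0.1263]
 [0.4735 0.0854]
 [0.4427 0.0731]
 [0.425  0.11  ]] [0.44971202 0.09870205] [0.04376604 0.03312972 0.04085996 0.03662608]
```

View pics/c1.png

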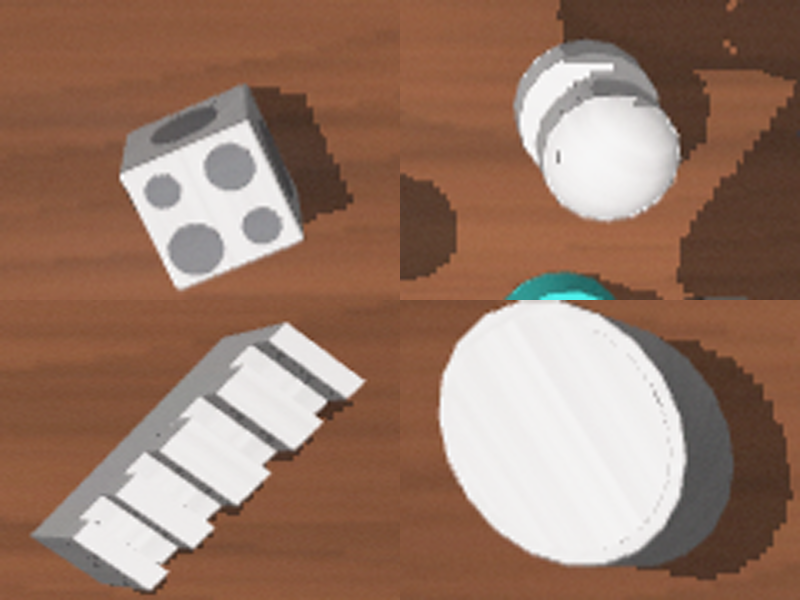

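Sizes and heights check out: dapping top 42 mm square, swage 76 mm long, round 60 mm, square felt 58 mm. The mean-plane centres also agree between views. I'll take the dapping block first, at (0.453, 0.100) and yaw 24°.

Emit:
carry_out(
  motion=[
    [-0.044, -0.002, 0.05, -0.22, 1],
    [-0.088, -0.003, 0.1, -0.44, 1],
    [-0.088, -0.003, 0.15, -0.54, 1],
    [-0.088, -0.003, 0.2, -0.54, 1],
    [-0.088, -0.003, 0.2, -0.54, 1],
  ],
)

```text
time: 3.0
ee_pos: [0.4518, 0.1002, 0.0799]
tool_rot: [[0.913, 0.409, -0.005], [0.409, -0.913, -0.0], [-0.004, -0.002, -1.0]]
ft_force: [0.3, 0.7, 1.1]
gripper_width: 0.0853
gripper_force: 0.0
```

```bash
python3 - <<'E'
from m import *
np.set_printoptions(precision=4,suppress=True)
s=manip.sense();print(s['ee_pos'],np.degrees(np.arctan2(*s['tool_rot'][[1,0],0])))
I,P=snap('wrist','w3')
# predicted pixel of dap top centre and grasp line ends
_,P1=load('w1')
print('stake head',ray(P1,(373.6,241.5),.044),ray(P1,(373.6,241.5),.05))
R=np.array(P['rotation'])
for x in [(.453,.1,.036),tuple(s['ee_pos']),(*s['ee_pos'][:2],.036)]:
    c=R.T@(np.array(x)-P['position']);print(P['fx']*c[0]/c[2]+P['cx'],P['fy']*c[1]/c[2]+P['cy'])
E
```

```text
[0.4518 0.1002 0.0799] 24.11376687228165
stake head [[ 0.4588 -0.3065  0.044 ]] [[ 0.4615 -0.305   0.05  ]]
285.99257894831754 242.88441574995323
284.5271051563251 287.22060398632493
284.7555949182853 244.60293884998788
```

View pics/w3.png

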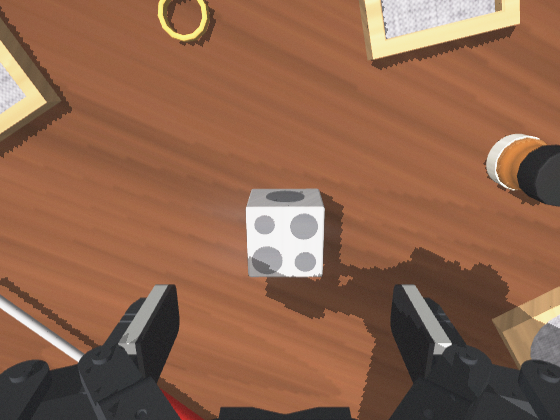

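The block's top is centred at (285,240) with its sides square to the fingers, and the TCP projects to (285,245), so it is aligned. Descending and closing.

Emit:
carry_out(
  motion=[
    [0, 0, 0.05, 0, 1],
    [0, 0, 0.096, 0, 1],
    [0, 0, 0.096, 0, 1],
    [0, 0, 0.096, 0, 0],
    [0, 0, 0.096, 0, 0],
  ],
  grip_force=60,
)

```text
time: 3.68
ee_pos: [0.4538, 0.1017, 0.0109]
tool_rot: [[0.912, 0.411, 0.003], [0.411, -0.912, -0.0], [0.003, 0.001, -1.0]]
ft_force: [0.1, 0.4, -0.4]
gripper_width: 0.0517
gripper_force: 0.0
```

Emit:
carry_out(
  motion=[
    [0, 0, 0, 0, 0],
    [0, 0, 0, 0, 0],
    [0, 0, 0, 0, 0],
    [0, 0, 0, 0, 0],
    [0, 0, 0, 0, 0],
  ],
)

```text
time: 4.3
ee_pos: [0.4537, 0.1017, 0.0109]
tool_rot: [[0.912, 0.411, 0.003], [0.411, -0.912, -0.0], [0.003, 0.002, -1.0]]
ft_force: [-0.6, -0.9, 10.8]
gripper_width: 0.0412
gripper_force: 60.6
```

Emit:
carry_out(
  motion=[
    [0, 0, -0.04, 0, 0],
    [0, 0, -0.09, 0, 0],
    [0.06, 0.032, -0.11, -0.14, 0],
    [0.12, 0.064, -0.11, -0.28, 0],
    [0.181, 0.098, -0.11, -0.28, 0],
  ],
)

```text
time: 4.92
ee_pos: [0.6078, 0.0906, 0.0923]
tool_rot: [[0.799, 0.601, -0.0], [0.601, -0.799, 0.0], [-0.0, -0.0, -1.0]]
ft_force: [0.6, -0.1, -5.0]
gripper_width: 0.041
gripper_force: 64.3
```

Emit:
carry_out(
  motion=[
    [0, 0, 0, 0, 0],
    [0, 0, 0, 0, 0],
  ],
)

```text
time: 5.18
ee_pos: [0.6057, 0.0908, 0.0913]
tool_rot: [[0.8, 0.6, -0.002], [0.6, -0.8, 0.0], [-0.002, -0.002, -1.0]]
ft_force: [-0.3, 0.6, -4.8]
gripper_width: 0.0416
gripper_force: 64.2
```

```bash
cat > st.py <<'E'
from m import *
import sys
np.set_printoptions(precision=4,suppress=True)
s=manip.sense();T=s['tool_rot']
print('t',s['time'],s['ee_pos'],'psi',np.degrees(np.arctan2(T[1,0],T[0,0])).round(2),s['gripper_width'],s['gripper_force'],s['ft_force'])
def go(x,y,z,psi):
    d=T.T@(np.array([x,y,z])-s['ee_pos'])/.75
    a=np.degrees(np.arctan2(T[1,0],T[0,0]))-psi
    print('go',(x,y,z,psi),d.round(3),'turn',round(a/45,3))
E
python3 - <<'E'
from st import *
go(.608,.0905,.03,37)
snap('wrist','w4')
E
```

```text
t 5.175 [0.6057 0.0908 0.0913] psi 36.87 0.04161910908353483 64.2499029636383 [-0.308   0.5735 -4.8343]
go (0.608, 0.0905, 0.03, 37) [0.002 0.002 0.082] turn -0.003
```

View pics/w4.png

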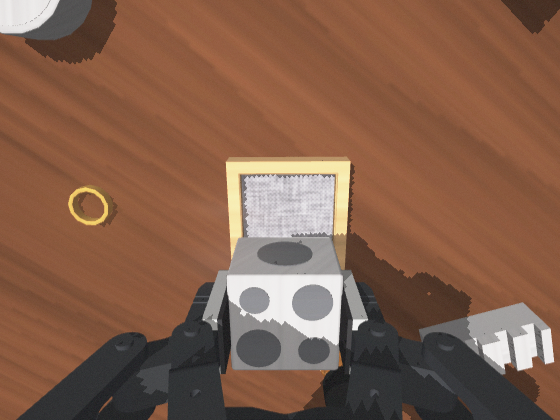

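The dapping block is held with its column (285) over the nest's (288), and both are square. Lowering.

Emit:
carry_out(
  motion=[
    [0.002, 0.002, 0.05, 0, 0],
    [0.002, 0.002, 0.08, 0, 0],
    [0.002, 0.002, 0.09, 0, 0],
    [0.002, 0.002, 0.097, 0, 0],
    [0.002, 0.002, 0.097, 0, 0],
  ],
)

```text
time: 5.85
ee_pos: [0.6089, 0.0904, 0.0197]
tool_rot: [[0.8, 0.6, 0.001], [0.6, -0.8, -0.0], [0.001, 0.0, -1.0]]
ft_force: [-0.2, 0.0, -5.7]
gripper_width: 0.041
gripper_force: 64.1
```

Emit:
carry_out(
  motion=[
    [0, 0, 0.003, 0, 0],
    [0, 0, 0.005, 0, 0],
    [0, 0, 0.005, 0, 0],
  ],
)

```text
time: 6.22
ee_pos: [0.6092, 0.0903, 0.017]
tool_rot: [[0.8, 0.6, 0.002], [0.6, -0.8, -0.0], [0.001, 0.001, -1.0]]
ft_force: [-3.1, -1.0, 6.1]
gripper_width: 0.0407
gripper_force: 65.6
```

Contact: the force swung from -5.7 to +6 N at the expected height. Releasing.

Emit:
carry_out(
  motion=[
    [0, 0, 0, 0, 0.7],
    [0, 0, 0, 0, 0.9],
    [0, 0, 0, 0, 1],
    [0, 0, 0, 0, 1],
    [0, 0, -0.04, 0, 1],
  ],
)

```text
time: 6.85
ee_pos: [0.6077, 0.0903, 0.0437]
tool_rot: [[0.8, 0.6, -0.005], [0.6, -0.8, 0.0], [-0.004, -0.003, -1.0]]
ft_force: [0.3, -0.2, 0.3]
gripper_width: 0.085
gripper_force: 0.0
```

Emit:
carry_out(
  motion=[
    [0, 0, -0.07, 0, 1],
    [0, 0, -0.14, 0, 1],
    [0, 0, -0.18, 0, 1],
    [0, 0, -0.18, 0, 1],
  ],
)

```text
time: 7.35
ee_pos: [0.6097, 0.0904, 0.1827]
tool_rot: [[0.8, 0.6, 0.005], [0.6, -0.8, -0.0], [0.004, 0.003, -1.0]]
ft_force: [0.4, 0.1, -0.5]
gripper_width: 0.0857
gripper_force: 0.0
```

```bash
python3 - <<'E'
from st import *
I,P=snap('wrist','w5')
def pr(x):
    c=np.array(P['rotation']).T@(np.array(x)-P['position']);return (P['fx']*c[0]/c[2]+P['cx'],P['fy']*c[1]/c[2]+P['cy'])
u=pr((.608,.0905,.042)); print(u,rect(I,P,u,.042,150,r=9))
u=pr((.616,-.0755,.03)); print(u,rect(I,P,u,.03,200,r=9))
go(.616,-.0755,.06,54.7); go(.616,-.0755,.06,-35.3)
E
```

```text
t 7.35 [0.6097 0.0904 0.1827] psi 36.87 0.08567629747832246 0.0 [ 0.4247  0.0958 -0.5005]
(np.float64(282.6027272263708), np.float64(195.85093267526872)) {'rect': (615.7, 95.9), 'size': (66.7, 61.9), 'ang': 127.8, 'circ': (616.4, 98.1, 41.9), 'n': 348, 'px': ([239, 144], [326, 221])}
(np.float64(435.6976407442944), np.float64(291.12683913507294)) {'rect': (615.5, -74.3), 'size': (4.4, 3.2), 'ang': 82.1, 'circ': (615.5, -74.3, 2.4), 'n': 11, 'px': ([432, 290], [437, 293])}
go (0.616, -0.0755, 0.06, 54.7) [-0.127  0.181  0.164] turn -0.396
go (0.616, -0.0755, 0.06, -35.3) [-0.127  0.181  0.164] turn 1.604
```

Emit:
carry_out(
  motion=[
    [-0.03, 0.045, 0, -0.2, 1],
    [-0.06, 0.09, 0, -0.4, 1],
    [-0.095, 0.135, 0.03, -0.6, 1],
    [-0.127, 0.181, 0.06, -0.8, 1],
    [-0.127, 0.181, 0.08, -1, 1],
  ],
)

```text
time: 8.02
ee_pos: [0.6131, -0.0781, 0.1172]
tool_rot: [[0.14, 0.99, -0.004], [0.99, -0.14, 0.001], [0.0, -0.004, -1.0]]
ft_force: [0.2, 0.4, 0.5]
gripper_width: 0.0856
gripper_force: 0.0
```

Emit:
carry_out(
  motion=[
    [0, 0, 0, -0.2, 1],
    [0, 0, 0, -0.4, 1],
    [0, 0, 0, -0.6, 1],
    [0, 0, 0, -0.8, 1],
    [0, 0, 0, -1, 1],
  ],
)

```text
time: 8.65
ee_pos: [0.6133, -0.0752, 0.1184]
tool_rot: [[-0.604, 0.797, -0.003], [0.797, 0.604, 0.001], [0.003, -0.002, -1.0]]
ft_force: [0.5, -0.3, -0.7]
gripper_width: 0.0852
gripper_force: 0.0
```

Emit:
carry_out(
  motion=[
    [0, 0, 0, -0.2, 1],
    [0, 0, 0, -0.4, 1],
    [0, 0, 0, -0.4, 1],
    [0, 0, 0, -0.4, 1],
  ],
)

```text
time: 9.15
ee_pos: [0.6138, -0.0753, 0.1194]
tool_rot: [[-0.816, 0.578, -0.001], [0.578, 0.816, 0.0], [0.001, -0.0, -1.0]]
ft_force: [-1.0, -0.6, 0.6]
gripper_width: 0.0854
gripper_force: 0.0
```

```bash
python3 - <<'E'
from st import *
I,P=snap('wrist','w6')
def pr(x):
    c=np.array(P['rotation']).T@(np.array(x)-P['position']);return (P['fx']*c[0]/c[2]+P['cx'],P['fy']*c[1]/c[2]+P['cy'])
u=pr((.616,-.0755,.03)); print(u,rect(I,P,u,.03,200,r=15))
print(pr((*s['ee_pos'][:2],.03)))
go(.616,-.0755,.009,144.7)
E
```

```text
t 9.15 [ 0.6138 -0.0753  0.1194] psi 144.69 0.08540157202204901 0.0 [-0.9958 -0.5554  0.5513]
(np.float64(285.7274002880483), np.float64(218.5471045167332)) {'rect': (615.9, -75.2), 'size': (74.9, 27.8), 'ang': 144.7, 'circ': (615.9, -75.2, 39.9), 'n': 302, 'px': ([264, 162], [308, 269])}
(np.float64(283.9400392355457), np.float64(215.79894559079676))
go (0.616, -0.0755, 0.009, 144.7) [-0.003  0.002  0.147] turn -0.0
```

View pics/w6.png

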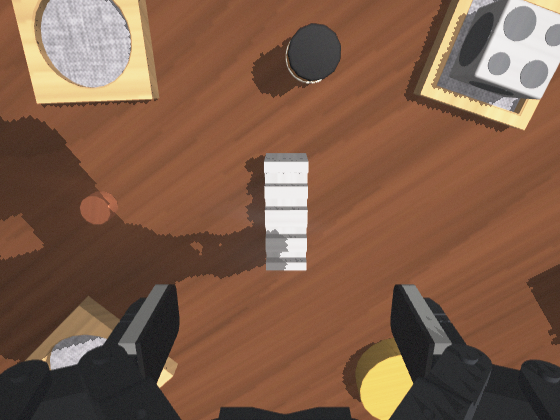

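The swage is centred at (286,215), aligned and remeasured at (0.616, -0.075), with the jar clear at (313,52). The dapping block is visible in its nest at upper right. Grasping.

Emit:
carry_out(
  motion=[
    [-0.003, 0.002, 0.06, 0, 1],
    [-0.003, 0.002, 0.12, 0, 1],
    [-0.003, 0.002, 0.148, 0, 1],
    [-0.003, 0.002, 0.148, 0, 1],
    [-0.003, 0.002, 0.148, 0, 0],
  ],
)

```text
time: 9.82
ee_pos: [0.6174, -0.0757, 0.0104]
tool_rot: [[-0.817, 0.576, 0.002], [0.576, 0.817, -0.001], [-0.002, 0.001, -1.0]]
ft_force: [-0.5, -0.6, -0.2]
gripper_width: 0.0696
gripper_force: 0.0
```

Emit:
carry_out(
  motion=[
    [0, 0, 0, 0, 0],
    [0, 0, 0, 0, 0],
    [0, 0, 0, 0, 0],
    [0, 0, 0, 0, 0],
    [0, 0, 0, 0, 0],
  ],
)

```text
time: 10.45
ee_pos: [0.6171, -0.0757, 0.0104]
tool_rot: [[-0.818, 0.576, 0.001], [0.576, 0.818, -0.001], [-0.001, 0.0, -1.0]]
ft_force: [-1.9, 0.6, 6.8]
gripper_width: 0.0266
gripper_force: 60.7
```

Emit:
carry_out(
  motion=[
    [0, 0, 0, 0, 0],
  ],
)

```text
time: 10.58
ee_pos: [0.6171, -0.0757, 0.0104]
tool_rot: [[-0.818, 0.576, 0.001], [0.576, 0.818, -0.001], [-0.001, 0.0, -1.0]]
ft_force: [-2.2, 0.0, 5.5]
gripper_width: 0.0266
gripper_force: 60.7
```

Emit:
carry_out(
  motion=[
    [0, 0, -0.05, 0, 0],
    [0, 0, -0.11, 0, 0],
    [0, 0, -0.16, 0, 0],
    [0.065, 0.037, -0.16, 0, 0],
    [0.13, 0.075, -0.16, 0.02, 0],
  ],
)

```text
time: 11.2
ee_pos: [0.5684, 0.0275, 0.1292]
tool_rot: [[-0.808, 0.59, -0.0], [0.59, 0.808, 0.0], [0.001, -0.0, -1.0]]
ft_force: [0.5, 1.2, -4.0]
gripper_width: 0.0266
gripper_force: 60.3
```

Emit:
carry_out(
  motion=[
    [0.07, 0.04, 0, 0, 0],
    [0.14, 0.08, 0, 0, 0],
    [0.21, 0.12, 0, 0, 0],
    [0.28, 0.16, 0, 0, 0],
    [0.35, 0.2, 0, 0, 0],
  ],
)

```text
time: 11.82
ee_pos: [0.4441, 0.3039, 0.1291]
tool_rot: [[-0.809, 0.588, -0.001], [0.588, 0.809, -0.0], [0.0, -0.001, -1.0]]
ft_force: [1.1, -0.4, -3.2]
gripper_width: 0.0266
gripper_force: 60.3
```

Emit:
carry_out(
  motion=[
    [0, 0, 0, 0, 0],
    [0, 0, 0, 0, 0],
  ],
)

```text
time: 12.08
ee_pos: [0.4452, 0.3021, 0.129]
tool_rot: [[-0.809, 0.588, -0.001], [0.588, 0.809, -0.001], [0.0, -0.001, -1.0]]
ft_force: [0.4, 0.1, -3.8]
gripper_width: 0.0265
gripper_force: 60.5
```

```bash
python3 - <<'E'
from st import *
I,P=snap('wrist','w7')
go(.441,.302,.0164,143.7)
E
```

```text
t 12.075 [0.4452 0.3021 0.129 ] psi 143.99 0.026492762791803817 60.45003801584244 [ 0.4466  0.1268 -3.801 ]
go (0.441, 0.302, 0.0164, 143.7) [ 0.004 -0.003  0.15 ] turn 0.006
```

View pics/w7.png

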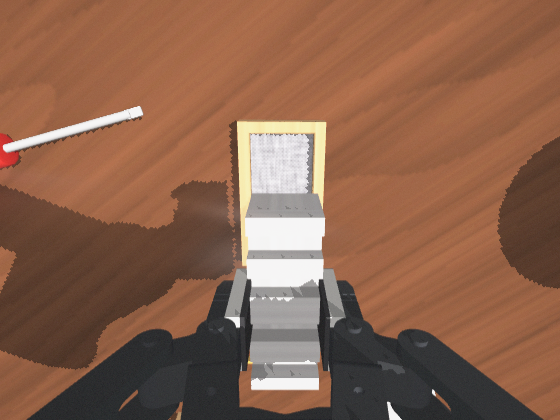

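The nest's column (282) lies about 2 mm left of the swage's (285), which agrees with the computed correction. The two are parallel. Lowering.

Emit:
carry_out(
  motion=[
    [0.004, -0.003, 0.05, 0, 0],
    [0.004, -0.003, 0.1, 0, 0],
    [0.004, -0.003, 0.13, 0, 0],
    [0.004, -0.003, 0.145, 0, 0],
    [0.004, -0.003, 0.145, 0, 0],
  ],
)

```text
time: 12.75
ee_pos: [0.4421, 0.3016, 0.0204]
tool_rot: [[-0.808, 0.589, -0.001], [0.589, 0.808, -0.0], [0.0, -0.001, -1.0]]
ft_force: [0.3, 0.1, -4.8]
gripper_width: 0.0266
gripper_force: 60.3
```

Emit:
carry_out(
  motion=[
    [0, 0, 0.002, 0, 0],
    [0, 0, 0.004, 0, 0],
    [0, 0, 0.004, 0, 0],
  ],
)

```text
time: 13.12
ee_pos: [0.4418, 0.3024, 0.0179]
tool_rot: [[-0.809, 0.588, 0.001], [0.588, 0.809, 0.0], [-0.0, 0.001, -1.0]]
ft_force: [-0.2, 0.2, -3.8]
gripper_width: 0.0268
gripper_force: 60.4
```

Emit:
carry_out(
  motion=[
    [0, 0, 0.002, 0, 0],
    [0, 0, 0.003, 0, 0],
    [0, 0, 0.003, 0, 0],
  ],
)

```text
time: 13.5
ee_pos: [0.4418, 0.3024, 0.0163]
tool_rot: [[-0.809, 0.588, 0.001], [0.588, 0.809, 0.0], [-0.001, 0.001, -1.0]]
ft_force: [-3.6, -1.8, 6.9]
gripper_width: 0.0269
gripper_force: 61.9
```

Seated: contact at +6.9 N and z 0.0163, as expected. I'll release and head for the round block.

Emit:
carry_out(
  motion=[
    [0, 0, 0, 0, 0.6],
    [0, 0, 0, 0, 1],
    [0, 0, 0, 0, 1],
    [0, 0, 0, 0, 1],
    [0, 0, -0.04, 0, 1],
  ],
)

```text
time: 14.12
ee_pos: [0.4407, 0.3018, 0.0441]
tool_rot: [[-0.809, 0.588, -0.004], [0.588, 0.809, -0.002], [0.002, -0.004, -1.0]]
ft_force: [1.0, 0.7, -0.0]
gripper_width: 0.0857
gripper_force: 0.0
```

Emit:
carry_out(
  motion=[
    [0, 0, -0.08, 0, 1],
    [0, 0, -0.16, 0, 1],
    [0, 0, -0.16, 0, 1],
  ],
)

```text
time: 14.5
ee_pos: [0.4433, 0.3031, 0.1696]
tool_rot: [[-0.809, 0.588, 0.009], [0.588, 0.809, 0.003], [-0.005, 0.008, -1.0]]
ft_force: [0.0, -0.2, -0.6]
gripper_width: 0.0849
gripper_force: 0.0
```

```bash
python3 - <<'E'
from st import *
I,P=snap('wrist','w8')
go(.634,.281,.12,143.99)
E
```

```text
t 14.5 [0.4433 0.3031 0.1696] psi 143.97 0.08493913269065914 0.0 [ 0.0469 -0.1871 -0.6211]
go (0.634, 0.281, 0.12, 143.99) [-0.223  0.125  0.068] turn -0.0
```

Emit:
carry_out(
  motion=[
    [-0.07, 0.04, 0, 0, 1],
    [-0.14, 0.08, 0.02, 0, 1],
    [-0.21, 0.115, 0.05, 0, 1],
    [-0.223, 0.125, 0.068, 0, 1],
    [-0.223, 0.125, 0.068, 0, 1],
  ],
)

```text
time: 15.18
ee_pos: [0.6311, 0.2795, 0.1112]
tool_rot: [[-0.808, 0.589, -0.005], [0.589, 0.808, -0.001], [0.004, -0.004, -1.0]]
ft_force: [-0.4, -0.3, -0.1]
gripper_width: 0.0856
gripper_force: 0.0
```

Emit:
carry_out(
  motion=[
    [0, 0, 0, 0, 1],
  ],
)

```text
time: 15.3
ee_pos: [0.6309, 0.2804, 0.1148]
tool_rot: [[-0.809, 0.587, -0.0], [0.587, 0.809, 0.0], [0.0, -0.0, -1.0]]
ft_force: [0.1, -0.1, 0.6]
gripper_width: 0.0854
gripper_force: 0.0
```

```bash
python3 - <<'E'
from st import *
I,P=snap('wrist','w9')
def pr(x):
    c=np.array(P['rotation']).T@(np.array(x)-P['position']);return (P['fx']*c[0]/c[2]+P['cx'],P['fy']*c[1]/c[2]+P['cy'])
u=pr((.634,.281,.03)); print(u,rect(I,P,u,.03,190,r=5),rect(I,P,u,.03,215,r=5))
go(.634,.281,.002,143.99)
E
```

```text
t 15.3 [0.6309 0.2804 0.1148] psi 144.02 0.0854445321194149 0.0 [ 0.0662 -0.0566  0.5767]
(np.float64(287.46665282428177), np.float64(221.13474332581012)) {'rect': (632.7, 283.3), 'size': (61.0, 57.9), 'ang': 26.9, 'circ': (633.4, 281.9, 31.5), 'n': 287, 'px': ([241, 175], [334, 263])} {'rect': (633.0, 283.1), 'size': (60.7, 56.3), 'ang': 26.3, 'circ': (634.0, 281.0, 30.6), 'n': 280, 'px': ([241, 176], [334, 263])}
go (0.634, 0.281, 0.002, 143.99) [-0.003  0.003  0.15 ] turn 0.001
```

View pics/w9.png

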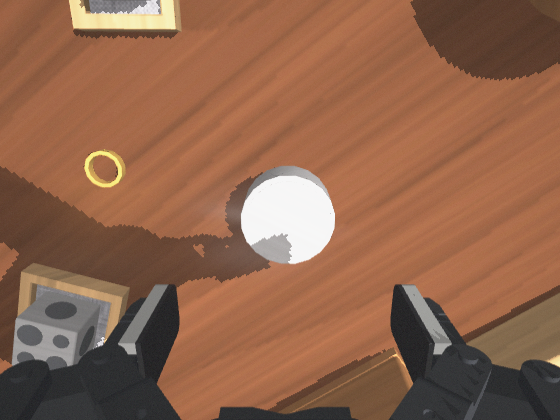

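The round block's top is centred at (288,220), as expected. The edge of the brown organizer shows near (395,355), so I'll check its clearance to the right finger.

```bash
python3 - <<'E'
from st import *
_,P=load('w9');_,A=load('scene0');_,B=load('side0')
for z in (0,.03,.06):
    print(z,ray(P,[(398,352),(410,385)],z)[:,:2].tolist(),ray(A,[(257,372),(205,290)],z)[:,:2].tolist(),ray(B,[(148,240),(148,268),(85,320)],z)[:,:2].tolist())
t=np.array([.634,.281]);T=s['tool_rot']
for sx in(-.012,.012): print(t+T[:2,1]*.058+T[:2,0]*sx)
E
```

```text
t 15.35 [0.6311 0.2804 0.1154] psi 144.03 0.0855589329391616 0.0 [-0.407   0.8146 -0.692 ]
0 [[0.7919040936449626, 0.2808765201994543], [0.8280211526269872, 0.27167408299977985]] [[0.7747151818537379, 0.25089786770205724], [0.7690318456347374, 0.03134524827518104]] [[0.8085397024511349, 0.03250633405292047], [0.7703627639408148, 0.11789846529411319], [0.8227875601246977, 0.26497214777154887]]
0.03 [[0.7652561184591218, 0.28661868576232485], [0.7971629069045019, 0.2784890034131047]] [[0.7830114561436928, 0.2676304202641425], [0.7775431310443738, 0.05638388246132364]] [[0.7880291159077779, 0.06662331306085645], [0.7518054221721204, 0.14764653100903902], [0.8015480111596025, 0.2871954901063693]]
0.06 [[0.738608143273281, 0.29236085132519535], [0.7663046611820167, 0.28530392382642944]] [[0.7913077304336478, 0.28436297282622774], [0.7860544164540103, 0.08142251664746625]] [[0.7675185293644207, 0.10074029206879243], [0.7332480804034258, 0.17739459672396485], [0.7803084621945076, 0.30941883244118973]]
[0.6778 0.3209]
[0.6584 0.335 ]
```

The organizer lies at x > 0.74 and the finger reaches x ≤ 0.68, so it is clear. Descending and closing.

Emit:
carry_out(
  motion=[
    [-0.003, 0.003, 0.06, 0, 1],
    [-0.003, 0.003, 0.11, 0, 1],
    [-0.003, 0.003, 0.147, 0, 1],
    [-0.003, 0.003, 0.147, 0, 1],
    [-0.003, 0.003, 0.147, 0, 0],
  ],
  grip_force=80,
)

```text
time: 15.98
ee_pos: [0.6357, 0.2807, 0.0063]
tool_rot: [[-0.809, 0.588, 0.003], [0.588, 0.809, 0.001], [-0.002, 0.002, -1.0]]
ft_force: [0.4, -0.2, 1.3]
gripper_width: 0.0703
gripper_force: 0.0
```

Emit:
carry_out(
  motion=[
    [0, 0, 0, 0, 0],
    [0, 0, 0, 0, 0],
    [0, 0, 0, 0, 0],
    [0, 0, 0, 0, 0],
    [0, 0, 0, 0, 0],
  ],
)

```text
time: 16.6
ee_pos: [0.6359, 0.2805, 0.0072]
tool_rot: [[-0.809, 0.588, 0.004], [0.588, 0.809, 0.001], [-0.002, 0.003, -1.0]]
ft_force: [-2.4, -0.3, 8.0]
gripper_width: 0.0597
gripper_force: 87.8
```

Emit:
carry_out(
  motion=[
    [0, 0, -0.02, 0, 0],
    [0, 0, -0.03, 0, 0],
    [0, 0, -0.03, 0, 0],
  ],
)

```text
time: 16.98
ee_pos: [0.6355, 0.2803, 0.0274]
tool_rot: [[-0.809, 0.588, 0.001], [0.588, 0.809, 0.0], [-0.001, 0.001, -1.0]]
ft_force: [-0.2, -0.8, -6.9]
gripper_width: 0.0593
gripper_force: 87.9
```

Emit:
carry_out(
  motion=[
    [0, 0, -0.07, 0, 0],
    [0, 0, -0.137, 0, 0],
    [-0.045, -0.061, -0.137, 0, 0],
    [-0.09, -0.122, -0.137, 0, 0],
    [-0.135, -0.183, -0.137, 0, 0],
  ],
)

```text
time: 17.6
ee_pos: [0.6358, 0.1081, 0.1289]
tool_rot: [[-0.809, 0.588, -0.001], [0.588, 0.809, -0.0], [0.001, -0.001, -1.0]]
ft_force: [0.8, 0.3, -5.8]
gripper_width: 0.0594
gripper_force: 90.8
```

Emit:
carry_out(
  motion=[
    [-0.045, -0.061, 0, 0, 0],
    [-0.09, -0.122, 0, 0, 0],
    [-0.135, -0.183, 0, 0, 0],
    [-0.18, -0.244, 0, 0, 0],
    [-0.225, -0.305, 0, 0, 0],
  ],
)

```text
time: 18.23
ee_pos: [0.6378, -0.1763, 0.1288]
tool_rot: [[-0.809, 0.588, -0.001], [0.588, 0.809, 0.001], [0.001, -0.0, -1.0]]
ft_force: [1.0, 0.2, -6.0]
gripper_width: 0.0593
gripper_force: 90.9
```

Emit:
carry_out(
  motion=[
    [-0.045, -0.061, 0, 0, 0],
    [-0.088, -0.12, 0, 0, 0],
    [-0.088, -0.12, 0, 0, 0],
    [-0.088, -0.12, 0, 0, 0],
  ],
)

```text
time: 18.73
ee_pos: [0.6383, -0.2858, 0.1285]
tool_rot: [[-0.808, 0.589, -0.001], [0.589, 0.808, 0.001], [0.002, 0.0, -1.0]]
ft_force: [0.9, 1.1, -6.2]
gripper_width: 0.0593
gripper_force: 90.9
```

```bash
python3 - <<'E'
from st import *
I,P=snap('wrist','w10')
go(.638,-.287,.0132,144)
E
```

```text
t 18.725 [ 0.6383 -0.2858  0.1285] psi 143.95 0.059285753513527724 90.87714314460754 [ 0.9441  1.0697 -6.194 ]
go (0.638, -0.287, 0.0132, 144) [-0.001 -0.002  0.154] turn -0.001
```

View pics/w10.png

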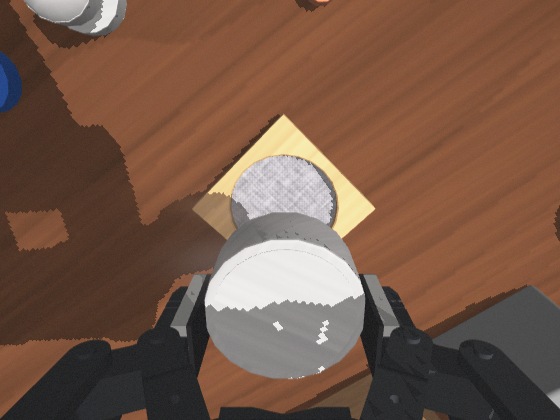

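The block is held with its column at 285. The nest's top corners are at (194,208), (284,114) and (375,208), and the grey box's edge is near (530,290). I'll compute the nest centre and the clearance.

```bash
python3 - <<'E'
from st import *
_,P=load('w10');_,A=load('scene0')
w=ray(P,[(194,208),(375,208),(284,114)],.014)[:,:2]; print(w,w[:2].mean(0),np.linalg.norm(w[0]-w[1]), 'diag 0.133')
for z in (0,.05,.09): print(z,ray(P,[(430,340),(530,288)],z)[:,:2].tolist(),ray(A,[(100,253),(145,232),(87,222)],z)[:,:2].tolist())
t=np.array([.638,-.287]);print(t+s['tool_rot'][:2,1]*.057)
E
```

```text
t 18.775 [ 0.6386 -0.2851  0.1289] psi 144.01 0.05960586110755955 90.8772611618042 [ 0.0856 -0.0542 -5.3678]
[[ 0.6025 -0.3402]
 [ 0.6795 -0.2344]
 [ 0.5874 -0.2487]] [ 0.641  -0.2873] 0.13084571893842803 diag 0.133
0 [[0.8165482444393746, -0.25912063612227004], [0.8196434883964148, -0.1676970438219152]] [[0.9158771786345623, -0.19046579557365928], [0.808472292915978, -0.20105991821476887], [0.9101543813249048, -0.3085218770029705]]
0.05 [[0.7712575989919708, -0.2548834149298278], [0.7737821930115123, -0.18031499396853293]] [[0.920803603455949, -0.1347488686024665], [0.8201709268318551, -0.14467499915719895], [0.9154416461558227, -0.24536115021795668]]
0.09 [[0.7350250826340479, -0.25149363797587404], [0.7370931567035903, -0.1904093540858271]] [[0.9247447433130583, -0.09017532702551256], [0.8295298339645566, -0.09956706391114323], [0.9196714580205569, -0.19483256878994593]]
[ 0.6715 -0.2409]
```

Emit:
carry_out(
  motion=[
    [-0.003, -0.001, 0.05, 0, 0],
    [-0.003, -0.001, 0.1, 0, 0],
    [-0.003, -0.001, 0.135, 0, 0],
    [-0.003, -0.001, 0.149, 0, 0],
    [-0.003, -0.001, 0.149, 0, 0],
  ],
)

```text
time: 19.4
ee_pos: [0.6403, -0.2874, 0.0177]
tool_rot: [[-0.809, 0.588, -0.0], [0.588, 0.809, 0.0], [0.0, 0.0, -1.0]]
ft_force: [0.9, 0.5, -5.7]
gripper_width: 0.0592
gripper_force: 90.8
```

Emit:
carry_out(
  motion=[
    [0, 0, 0.002, 0, 0],
    [0, 0, 0.003, 0, 0],
    [0, 0, 0.003, 0, 0],
  ],
)

```text
time: 19.77
ee_pos: [0.6401, -0.2882, 0.0158]
tool_rot: [[-0.809, 0.588, 0.001], [0.588, 0.809, -0.0], [-0.001, 0.0, -1.0]]
ft_force: [0.2, 0.5, -6.3]
gripper_width: 0.0595
gripper_force: 90.8
```

Emit:
carry_out(
  motion=[
    [0, 0, 0.002, 0, 0],
    [0, 0, 0.003, 0, 0],
    [0, 0, 0.003, 0, 0],
  ],
)

```text
time: 20.15
ee_pos: [0.64, -0.2882, 0.0133]
tool_rot: [[-0.809, 0.588, -0.0], [0.588, 0.809, -0.0], [-0.0, -0.0, -1.0]]
ft_force: [-1.0, 0.8, -3.4]
gripper_width: 0.0596
gripper_force: 91.4
```

Emit:
carry_out(
  motion=[
    [0, 0, 0.0015, 0, 0],
    [0, 0, 0.0015, 0, 0],
  ],
)

```text
time: 20.4
ee_pos: [0.64, -0.2882, 0.0133]
tool_rot: [[-0.809, 0.588, 0.0], [0.588, 0.809, -0.0], [-0.001, -0.0, -1.0]]
ft_force: [-5.3, 1.2, 4.2]
gripper_width: 0.0589
gripper_force: 92.4
```

Seated (-6.3 to +4.2 N at the expected height). Releasing and rising to look at the stake.

Emit:
carry_out(
  motion=[
    [0, 0, 0, 0, 0.85],
    [0, 0, 0, 0, 1],
    [0, 0, 0, 0, 1],
    [0, 0, -0.03, 0, 1],
    [0, 0, -0.08, 0, 1],
  ],
)

```text
time: 21.02
ee_pos: [0.6395, -0.2879, 0.0714]
tool_rot: [[-0.809, 0.588, -0.002], [0.588, 0.809, 0.001], [0.003, -0.0, -1.0]]
ft_force: [-0.2, 0.5, -0.5]
gripper_width: 0.0852
gripper_force: 0.0
```

Emit:
carry_out(
  motion=[
    [0.07, -0.02, -0.06, 0, 1],
    [0.14, -0.05, -0.12, 0, 1],
    [0.185, -0.09, -0.18, 0, 1],
    [0.185, -0.13, -0.2, 0, 1],
    [0.185, -0.13, -0.2, 0, 1],
  ],
)

```text
time: 21.65
ee_pos: [0.4697, -0.287, 0.2247]
tool_rot: [[-0.807, 0.591, 0.004], [0.591, 0.807, -0.004], [-0.005, -0.001, -1.0]]
ft_force: [0.5, 0.5, -0.6]
gripper_width: 0.0853
gripper_force: 0.0
```

```bash
python3 - <<'E'
from st import *
I,P=snap('wrist','w11')
def pr(x):
    c=np.array(P['rotation']).T@(np.array(x)-P['position']);return (P['fx']*c[0]/c[2]+P['cx'],P['fy']*c[1]/c[2]+P['cy'])
print(pr((.46,-.305,.044)),pr((.64,-.287,.036)))
go(.46,-.305,.12,144)
E
```

```text
t 21.65 [ 0.4697 -0.287   0.2247] psi 143.81 0.0852675051474756 0.0 [ 0.5363  0.4957 -0.6031]
(np.float64(261.56098644454937), np.float64(182.5830333569274)) (np.float64(382.33303607335307), np.float64(307.5254543254116))
go (0.46, -0.305, 0.12, 144) [-0.003 -0.027  0.14 ] turn -0.004
```

View pics/w11.png

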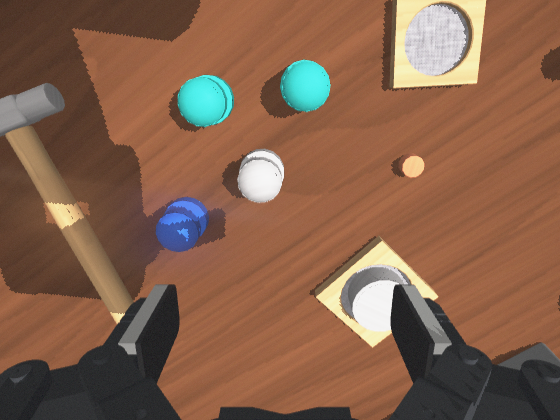

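The stake's head is at (260,181) with its foot at (263,170), blue is at (181,230), and the turquoise ones are at (205,101) and (305,86). The round block is sitting in its recess at (380,305). I'll turn 14° clockwise so the left finger goes between blue and turquoise, and narrow the jaws.

Emit:
carry_out(
  motion=[
    [-0.003, -0.027, 0.05, 0.2, 0.75],
    [-0.003, -0.027, 0.1, 0.31, 0.75],
    [-0.003, -0.027, 0.14, 0.31, 0.75],
    [-0.003, -0.027, 0.14, 0.31, 0.75],
  ],
)

```text
time: 22.2
ee_pos: [0.46, -0.3016, 0.1142]
tool_rot: [[-0.644, 0.765, -0.004], [0.765, 0.644, 0.005], [0.006, -0.0, -1.0]]
ft_force: [-0.1, -0.2, 1.0]
gripper_width: 0.0643
gripper_force: 0.0
```

```bash
python3 - <<'E'
from st import *
I,P=snap('wrist','w12')
def pr(x):
    c=np.array(P['rotation']).T@(np.array(x)-P['position']);return (P['fx']*c[0]/c[2]+P['cx'],P['fy']*c[1]/c[2]+P['cy'])
print(pr((*s['ee_pos'][:2],.044)),pr((*s['ee_pos'][:2],0)))
go(.46,-.304,.016,130)
E
```

```text
t 22.2 [ 0.46   -0.3016  0.1142] psi 130.06 0.06431697443816754 0.0 [-0.1128 -0.2132  0.9547]
(np.float64(283.81386365429813), np.float64(227.1605041594437)) (np.float64(283.9990712042338), np.float64(204.91584908023174))
go (0.46, -0.304, 0.016, 130) [-0.003 -0.002  0.131] turn 0.001
```

View pics/w12.png

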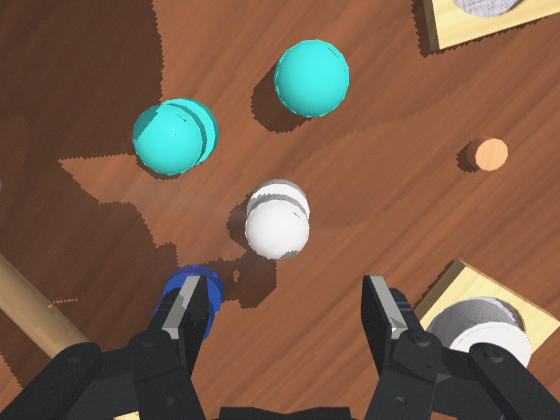

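The head is at (277,227) and the TCP projects to (284,227), so I'll shift about 4 mm left. The finger lanes are clear: blue starts at row 262 and turquoise ends at row 173. Descending.

Emit:
carry_out(
  motion=[
    [-0.001, -0.005, 0.05, 0, 0.75],
    [-0.001, -0.005, 0.1, 0, 0.75],
    [-0.001, -0.005, 0.131, 0, 0.75],
    [-0.001, -0.005, 0.131, 0, 0.75],
  ],
)

```text
time: 22.75
ee_pos: [0.4583, -0.3058, 0.0185]
tool_rot: [[-0.643, 0.766, -0.001], [0.766, 0.643, 0.001], [0.001, 0.0, -1.0]]
ft_force: [0.3, 0.0, 0.6]
gripper_width: 0.0642
gripper_force: 0.0
```

Emit:
carry_out(
  motion=[
    [0, 0, 0, 0, 0.4],
    [0, 0, 0, 0, 0.3],
    [0, 0, 0, 0, 0.3],
    [0, 0, 0, 0, 0.3],
    [0, 0, 0, 0, 0.3],
  ],
  grip_force=50,
)

```text
time: 23.38
ee_pos: [0.4588, -0.3067, 0.0206]
tool_rot: [[-0.643, 0.766, 0.002], [0.766, 0.643, -0.003], [-0.004, 0.0, -1.0]]
ft_force: [-0.2, 1.3, 6.1]
gripper_width: 0.0383
gripper_force: 49.6
```

Emit:
carry_out(
  motion=[
    [0, 0, 0, 0, 0],
    [0, 0, 0, 0, 0],
    [0, 0, -0.02, 0, 0],
    [0, 0, -0.03, 0, 0],
    [0, 0, -0.03, 0, 0],
  ],
)

```text
time: 24.0
ee_pos: [0.4582, -0.3063, 0.0422]
tool_rot: [[-0.643, 0.766, 0.001], [0.766, 0.643, -0.001], [-0.002, 0.0, -1.0]]
ft_force: [0.9, -0.2, -3.5]
gripper_width: 0.0384
gripper_force: 50.5
```

Emit:
carry_out(
  motion=[
    [0, 0, -0.07, 0, 0],
    [0, 0, -0.12, 0, 0],
    [0.065, 0.05, -0.12, 0, 0],
    [0.13, 0.1, -0.12, 0, 0],
    [0.201, 0.163, -0.12, 0, 0],
  ],
)

```text
time: 24.62
ee_pos: [0.4538, -0.1189, 0.1311]
tool_rot: [[-0.642, 0.767, -0.0], [0.767, 0.642, 0.0], [0.0, -0.0, -1.0]]
ft_force: [0.3, 0.9, -2.8]
gripper_width: 0.0382
gripper_force: 51.8
```

Emit:
carry_out(
  motion=[
    [0, 0, 0, 0, 0],
    [0, 0, 0, 0, 0],
  ],
)

```text
time: 24.88
ee_pos: [0.4546, -0.1209, 0.1312]
tool_rot: [[-0.643, 0.766, 0.0], [0.766, 0.643, -0.0], [-0.0, -0.0, -1.0]]
ft_force: [0.9, -0.5, -3.1]
gripper_width: 0.0383
gripper_force: 51.8
```

```bash
python3 - <<'E'
from st import *
I,P=snap('wrist','w13')
go(.4547,-.112,.0266,130)
E
```

```text
t 24.875 [ 0.4546 -0.1209  0.1312] psi 130.04 0.03829729307358077 51.76039761638094 [ 0.9204 -0.503  -3.1282]
go (0.4547, -0.112, 0.0266, 130) [0.009 0.008 0.139] turn 0.001
```

View pics/w13.png

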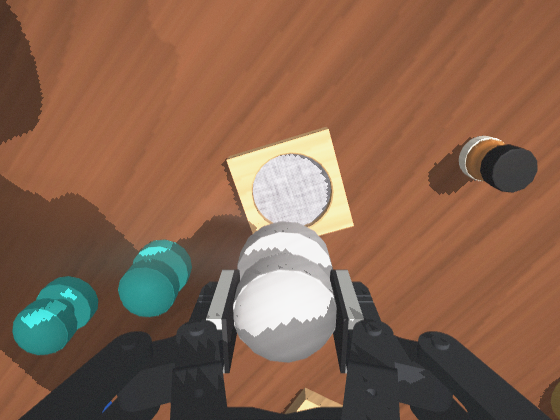

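The stake is held upright. The nest's felt at (291,190) is up and to the right of it, matching the computed correction of about 9 mm. Lowering.

Emit:
carry_out(
  motion=[
    [0.009, 0.008, 0.04, 0, 0],
    [0.009, 0.008, 0.09, 0, 0],
    [0.009, 0.008, 0.12, 0, 0],
    [0.009, 0.008, 0.134, 0, 0],
    [0.009, 0.008, 0.134, 0, 0],
  ],
)

```text
time: 25.55
ee_pos: [0.4548, -0.1124, 0.0305]
tool_rot: [[-0.642, 0.767, -0.001], [0.767, 0.642, 0.0], [0.001, -0.0, -1.0]]
ft_force: [1.1, 0.1, -3.0]
gripper_width: 0.0381
gripper_force: 51.8
```

Emit:
carry_out(
  motion=[
    [0, 0, 0.002, 0, 0],
    [0, 0, 0.003, 0, 0],
    [0, 0, 0.003, 0, 0],
  ],
)

```text
time: 25.92
ee_pos: [0.4548, -0.1117, 0.0288]
tool_rot: [[-0.643, 0.766, 0.001], [0.766, 0.643, -0.0], [-0.001, 0.0, -1.0]]
ft_force: [0.9, 0.0, -3.0]
gripper_width: 0.0386
gripper_force: 51.8
```

Emit:
carry_out(
  motion=[
    [0, 0, 0.002, 0, 0],
    [0, 0, 0.003, 0, 0],
    [0, 0, 0.003, 0, 0],
  ],
)

```text
time: 26.3
ee_pos: [0.4547, -0.1116, 0.0266]
tool_rot: [[-0.643, 0.766, 0.0], [0.766, 0.643, -0.0], [-0.0, 0.0, -1.0]]
ft_force: [-2.1, 0.5, 3.8]
gripper_width: 0.0387
gripper_force: 52.6
```

Emit:
carry_out(
  motion=[
    [0, 0, 0.001, 0, 0],
    [0, 0, 0.001, 0, 0],
  ],
)

```text
time: 26.55
ee_pos: [0.4547, -0.1116, 0.0266]
tool_rot: [[-0.643, 0.766, 0.001], [0.766, 0.643, -0.001], [-0.001, 0.0, -1.0]]
ft_force: [-4.6, 2.7, 13.8]
gripper_width: 0.0379
gripper_force: 53.5
```

Seated. Releasing, rising and looking at everything.

Emit:
carry_out(
  motion=[
    [0, 0, 0, 0, 0.65],
    [0, 0, 0, 0, 0.8],
    [0, 0, 0, 0, 0.8],
    [0, 0, -0.04, 0, 0.8],
    [0, 0, -0.1, 0, 0.8],
  ],
)

```text
time: 27.18
ee_pos: [0.4541, -0.1114, 0.1005]
tool_rot: [[-0.643, 0.766, -0.003], [0.766, 0.643, 0.001], [0.003, -0.001, -1.0]]
ft_force: [0.6, -0.1, -0.1]
gripper_width: 0.0685
gripper_force: 0.0
```

Emit:
carry_out(
  motion=[
    [0, 0, -0.08, 0, 1],
    [-0.06, 0, -0.16, 0, 1],
    [-0.12, 0, -0.22, 0, 1],
    [-0.12, 0, -0.22, 0, 1],
    [-0.12, 0, -0.22, 0, 1],
  ],
)

```text
time: 27.8
ee_pos: [0.5128, -0.181, 0.2654]
tool_rot: [[-0.643, 0.766, 0.0], [0.766, 0.643, -0.0], [-0.0, 0.0, -1.0]]
ft_force: [-0.1, -0.9, -1.3]
gripper_width: 0.0855
gripper_force: 0.0
```

```bash
python3 - <<'E'
from st import *
I,P=snap('wrist','w14')
a,_=snap('scene','scene1')
f=lambda i,x,y,w,h,W,H:cv2.resize(i[y:y+h,x:x+w,::-1],(W,H),interpolation=cv2.INTER_CUBIC)
cv2.imwrite('pics/c2.png',cv2.vconcat([f(a,160,110,300,225,440,300),f(I,0,0,560,420,440,300)]))
E
```

```text
t 27.8 [ 0.5128 -0.181   0.2654] psi 129.98 0.0854605251906136 0.0 [-0.0656 -0.8893 -1.3308]
```

View pics/c2.png

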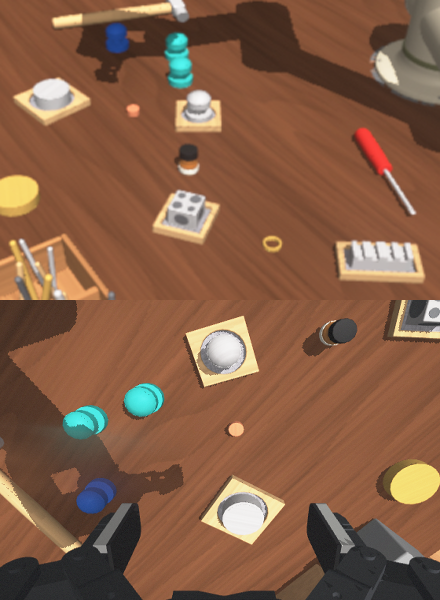

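All four tools stand in their recesses (round (50,95), stake (198,105), dapping (187,210), swage (380,257)). The jar is upright at (188,160), and the robot is clear.

```bash
python3 -c "
from cell import manip
print(manip.sign_off())"
```

```text
the job is handed in; nothing more can be done
None
```

The job is handed in at about 28 s of the 112 s allowed: by the final pictures, all four tools stand upright in their matching nests and the amber jar is still standing where it was. The judge's verdict was not returned.

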